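# Close the offcut carton and slide it under the bench shelf

### The job

Close the open cardboard carton: fold its two short end flaps down flat first, then the two long side flaps down flat over them. Then slide the closed carton along the bench, without lifting or tipping it, into the free space under the low plywood shelf between the wooden crate and the blue tote, straight in until it is flush with the shelf's front edge. Leave the crate, the tote and the white sprayer where they stand.

Things in the scene. Friction and masses are not known exactly. Their poses are not given: they have to be found in the camera images.
- carton: open brown cardboard carton full of wooden offcuts, about 0.7 kg, loose on the bench in front of the shelf. Outside 130 mm (its x) by 110 mm (its y), 100 mm high, 107 mm with all flaps closed. Origin: centre of its underside; x points to the shelf (within 0.2 rad of the shelf's x), z up. It slides, and is too wide to grasp
- flap_far (a joint): short flap on the carton's +x end (towards the shelf). 0 = folded level, closed; 1.57 = straight up, more = leaning outwards (rad); starts up or leaning out. 102 mm wide, 55 mm from hinge to free edge, upper face 3 mm above the hinge when closed; hinge along the carton's y at x = +63.5, z = 100 mm. The crease is stiff: the flap stays where left, about 0.4 N at mid-flap moves it
- flap_near (a joint): short end flap on the carton's -x end (the end towards the robot), like flap_far: hinge along the carton's y at x = -63.5 mm, z = 100 mm; 0 = closed, 1.57 = straight up
- flap_left (a joint): long flap on the carton's +y side: 130 mm wide, 53 mm from hinge to free edge, 3 mm thick; hinge along the carton's x at y = +54, z = 103.5 mm, so that closed it lies over the short flaps. 0 = closed, 1.57 = straight up, more = leaning outwards (rad); stays where left
- flap_right (a joint): long side flap on the carton's -y side, like flap_left: hinge along the carton's x at y = -54 mm, z = 103.5 mm; 0 = closed, 1.57 = straight up
- shelf: low plywood shelf fixed on the bench: board 150 mm deep (x), 460 wide (y), underside 118 and top 130 mm above the bench, on two 15 mm end uprights, open in front and behind. Origin: on the bench under the board's centre; x points away from the robot, front edge at x = -75 mm. Stones lie on the board's ends (beyond 150 mm from its middle, tops 165 mm up); its middle is clear
- crate: wooden slatted crate of offcuts, 180 mm (x) by 120 mm (y), 90 mm high, loose, 1.6 kg, under the shelf on one side of the free space (either side). Origin: centre of its underside. Crate and tote stand parallel to the shelf and stick out in front of it by up to 16 mm
- tote: blue plastic tote with two jars, 180 mm (x) by 120 mm (y), 90 mm high (jars 103 mm), loose, 1.6 kg, under the shelf on the other side of the free space, which is 140 to 160 mm wide. Origin: centre of its underside
- sprayer: white pump sprayer with a green head standing on the bench at the left, 80 mm in diameter, 192 mm high, its nozzle reaching 36 mm and its grip 50 mm from its axis. Origin: centre of its underside

How it is judged (in metres and radians):
On the way, in this order (a step that is already met when the one before it is completed fails the run):
1. both short end flaps are folded down while both long side flaps are still up (value of joint each of flap_far, flap_near below 0.2 rad and value of joint each of flap_left, flap_right above 0.7 rad), for 0.2 s.
2. all four flaps are folded down before the carton goes under the shelf (value of joint each of flap_far, flap_near, flap_left, flap_right below 0.2 rad and x of carton in the frame of shelf below -0.13 m), for 0.2 s.
At the end, for the whole second after the job is handed in: Carton at rest on the bench under the shelf between crate and tote, square to it within 7 degrees, sticking out at most 10 mm past its front or rear edge; all four flaps within 0.2 rad of closed; crate and tote moved under 20 mm, sprayer under 30 mm (value of joint each of flap_far, flap_near, flap_left, flap_right below 0.2 rad and x of carton in the frame of shelf between -0.02 and 0.02 m and y of carton in the frame of shelf between -0.05 and 0.05 m and angle between the x axis of carton and the x axis of shelf, either way round below 0.12 rad and height (world z) of carton below 0.006 m and angle between carton's own z axis and vertical below 0.05 rad and linear speed of carton below 0.01 m/s and distance of each of crate, tote from where it was at the start of the episode below 0.02 m and distance of sprayer from where it was at the start of the episode below 0.03 m); the robot touches nothing.
It fails at once if the carton is lifted or tipped (height (world z) of carton above 0.025 m or angle between carton's own z axis and vertical above 0.25 rad).
It fails at once if the crate or the tote is shifted more than 20 mm (distance of any of crate, tote from where it was at the start of the episode above 0.02 m).
It fails at once if the sprayer is pushed away or knocked over (distance of sprayer from where it was at the start of the episode above 0.03 m or angle between sprayer's own z axis and vertical above 0.3 rad).
It also fails if it takes over 67 s, if anything falls off the work surface, if the arm or the gripper's body presses on something with over 40 N, if the wrist force passes 120 N, or if a joint passes its speed limit or range.

### The arm

A 6-joint arm with a two-finger parallel gripper is mounted at the origin on the work surface. World frame = base frame: x ahead of the robot, y to its left, z up, the work surface at z = 0. Lengths are in m, angles in degrees, forces in N, time in s.
With the tool pointing down it reaches from about 0.35 to 0.875 m from the base axis. Payload 4.2 kg.
Tool frame: the origin (TCP) lies on the centre line of the jaws, within the pads' length; the fingertips stand tip_reach ahead of it and the grasp point (between the pads) is the TCP (tip_reach is the distance from the TCP to the fingertips, in m); z points along the fingers, y is the line along which they close (so a half turn about z gives the same grasp; the last joint's range is limited). The gripper opens to 87 mm and grips with 3 to 60 N. Pads are 19 mm wide; open, the fingers measure 117 mm over their backs; the gripper's body (75 mm by 190 mm) begins 51 mm behind the grasp point.
Start: joints at [-58.866, 22.042, 0.453, 0, -68.411, -14.817], TCP at [0.176, -0.6, 0.242] pointing down, gripper open.
Joint ranges: [-179.83, 179.83], [-69.29, 118.12], [-61.27, 80.66], [-181.25, 117.63], [-171.15, -9.14], [-177.46, 177.46]. Speed limits (degrees/s): [159.86, 159.86, 180, 180, 180, 180].

### API

Orientations are given as a 3x3 rotation matrix whose columns are the frame's x, y, z axes.
In Python, from station import sense, capture, finish_job, tip_reach gives the robot as it stands.
- The arm moves only by the tool arm_command, never from a script. Its argument "deltas" is a list of rows, each a list of 7 numbers: the turn, a rotation vector about the tool's x, y, z in rad, then the shift along the tool's x, y, z in cm, then the closure, from -1 (fully open) to 1 (shut), so that 0 is half open. In form: [[rx, ry, rz, dx, dy, dz, hand], ...]. A call has 1 to 8 rows; each row is the pose to reach, as a shift and turn from the pose commanded when the call began, along the tool's axes at that moment; what a row does not reach only later rows make up. A row lasts 1/12 s, in which the tool goes at most 41.7 mm and 7.16 degrees, less where a joint would pass 70% of its speed; a pose out of reach is approached as far as the arm can. A call with a gripper value outside its range is refused whole. The fingers move at their own pace and stop on an object; the grip force is fixed at half the most. Time passes only in rows, so rows that repeat a pose let the fingers close. It gives the time, the measured TCP pose, the force, the opening and the grip force at its end, in the units of the state.
- sense(): the state, without advancing time (a new reading comes with each control period).
- capture(name): name is "scene" or "top" or "wrist"; returns a dict with "pixels" (384x512x3 uint8, blue, green, red), "fovy" (degrees; the focal length in pixels is half the picture's height over the tangent of half this angle, whatever the lens; pixels are square), "cx", "cy" (the principal point, pixels), "rvec" (rotation vector, rad) and "tvec" (3), from world to camera coordinates, as OpenCV has them. Camera axes: x right, y down, z forward; pixel columns grow to the right and rows downward; lengths in m; the calibration is good to about 2 mm. A picture is of the moment at which its call begins. There is no depth.
- finish_job(): hands the job in; it is judged then, once.
The state is a dict: "time_s": time; "joints": joint angles; "joint_velocities": joint speeds; "effort": joint torques, N m; "tcp_pos": TCP position; "ee_rot": TCP orientation; "wrist_force": force on the tool from outside, world axes, zero at the start; "moment": the same for the moment, N m; "gripper_width": opening from 0.0 (shut) to 1.0 (fully open); "gripper_force": force on a finger pad.
Only numpy, scipy, OpenCV 4.12 (cv2) and the standard library are available. Lean on these libraries where they do the work, as an engineer would, in place of code of your own. Each camera call takes 0.05 s, during which the arm holds its last target. There are 200 camera calls.

## Working session

There is one attempt and no reset: what is moved stays moved. The work goes in short steps, Python scripts to look and compute and a tool call to move; the robot and the scene stay as the last step left them, time stands still between calls to the robot, and variables do not carry over. Pictures are saved under pics/ and viewed, at most 10 in all, crops included, and the job is handed in when it is done.

Besides the shell and the picture viewer there is one more tool, called after "Call:" as name(argument=value, ...) on one line, values as JSON. arm_command: Moves the arm, as the interface text tells. Its arguments: {"type":"object","properties":{"deltas":{"type":"array"}},"required":["deltas"]}

```bash
mkdir -p pics
cat > h.py <<'E'
import numpy as np, cv2
from station import sense, capture, finish_job, tip_reach
def save(name,fn):
    c=capture(name); cv2.imwrite('pics/'+fn,c['pixels']); 
    np.savez('pics/'+fn+'.npz',**{k:np.array(v) for k,v in c.items()}); return c
def load(fn): return np.load('pics/'+fn+'.npz')
def KRt(c):
    f=192/np.tan(np.radians(float(c['fovy']))/2)
    K=np.array([[f,0,float(c['cx'])],[0,f,float(c['cy'])],[0,0,1]]); R=cv2.Rodrigues(np.array(c['rvec'],float))[0]
    return K,R,np.array(c['tvec'],float).reshape(3)
def ray(c,uv,z):
    K,R,t=KRt(c); C=-R.T@t; d=R.T@np.linalg.inv(K)@np.array([*uv,1.]); return C+d*(z-C[2])/d[2]
def proj(c,P):
    K,R,t=KRt(c); q=(K@(R@np.array(P,float).reshape(-1,3).T+t[:,None])).T; return q[:,:2]/q[:,2:]
E
python3 - <<'E'
from h import *
a=save('scene','s0.png');b=save('top','t0.png')
for n in ('s0','t0'): cv2.imwrite(f'pics/{n}b.png',cv2.resize(cv2.imread(f'pics/{n}.png'),(800,600),interpolation=cv2.INTER_CUBIC))
for c in(a,b):
    K,R,t=KRt(c);print(-R.T@t,R[2],K[0,0])
s=sense();print(tip_reach,s)
E
```

```text
[ 1.05420662 -0.28790452  0.8794609 ] [-0.48673468  0.41800927 -0.76704472] 384.15533185271363
[0.45667127 0.13384696 1.18587791] [ 0.09466294  0.02352815 -0.99523131] 457.6726648888075
0.019 {'time_s': 0.1, 'joints': array([-5.88634323e+01,  2.20875316e+01,  3.87499554e-01, -2.68326220e-02,
       -6.84124575e+01, -1.48169031e+01]), 'joint_velocities': array([-0.02287535,  0.02867903,  0.06003514,  0.11404546, -0.05519025,
        0.07214682]), 'effort': array([ 1.63731038e-04, -3.91689885e+01,  1.87935126e+01,  4.23191965e+00,
        1.34809440e-02, -7.35955450e-05]), 'tcp_pos': array([ 0.17550554, -0.5993206 ,  0.24055191]), 'ee_rot': array([[-9.59757404e-01, -2.80829687e-01, -6.42434975e-04],
       [-2.80830410e-01,  9.59755516e-01,  1.90560980e-03],
       [ 8.14287075e-05,  2.00933839e-03, -9.99997978e-01]]), 'wrist_force': array([-0.45215663,  0.01807807, -1.04780541]), 'moment': array([-0.02428961,  0.00632908,  0.00320792]), 'gripper_force': 0.0, 'gripper_width': 0.9978647443469002}
```

View pics/s0b.png

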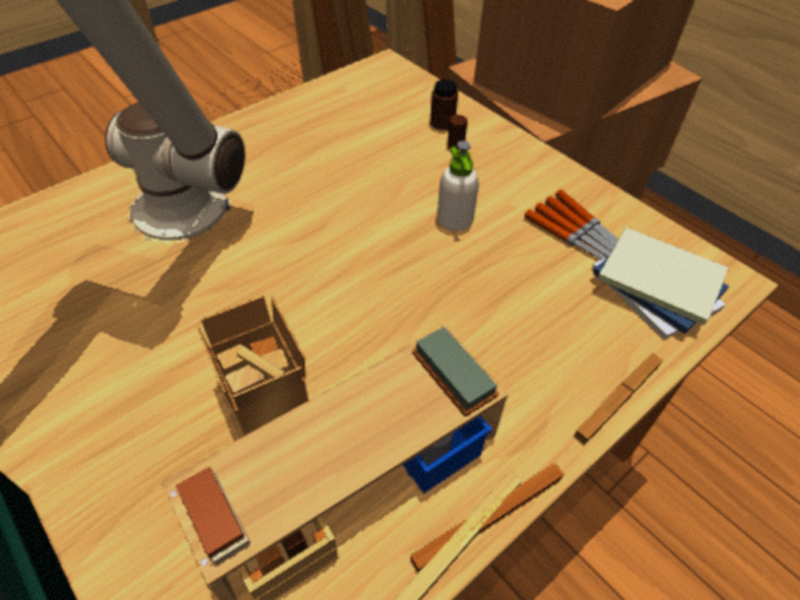

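View pics/t0b.png

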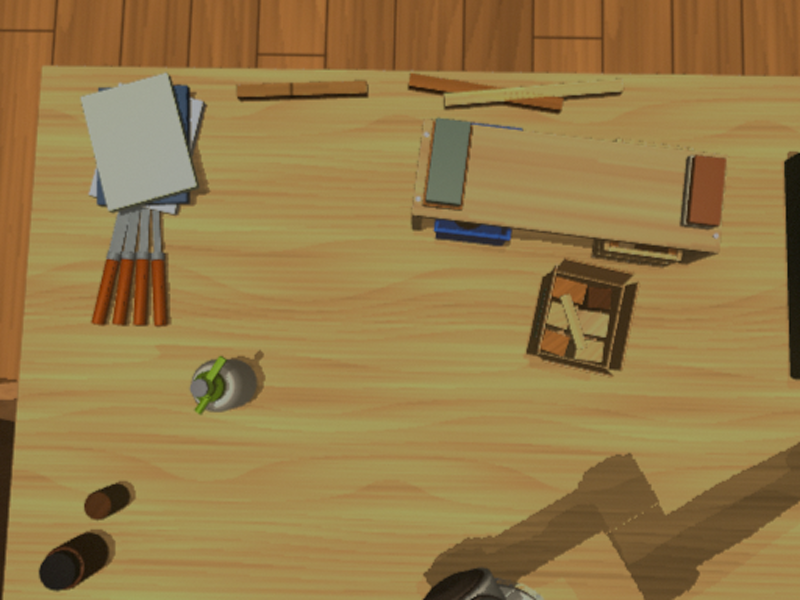

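The scene shows the carton (scene 800-scale about (253,365)) in front of the shelf, the blue tote at the left end and the crate at the right end. In the top view, the tote's front is at (472,232), the crate's front at (640,250) and the carton at (582,320). I'll enlarge this area.

Run:
```python
import cv2
im=cv2.imread('pics/t0.png')[70:250,255:475]; cv2.imwrite('pics/t0c.png',cv2.resize(im,None,fx=3.3,fy=3.3,interpolation=cv2.INTER_CUBIC))
im=cv2.imread('pics/s0.png')[180:380,100:340]; cv2.imwrite('pics/s0c.png',cv2.resize(im,None,fx=3,fy=3,interpolation=cv2.INTER_CUBIC))
```

```text
(no output)
```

View pics/t0c.png

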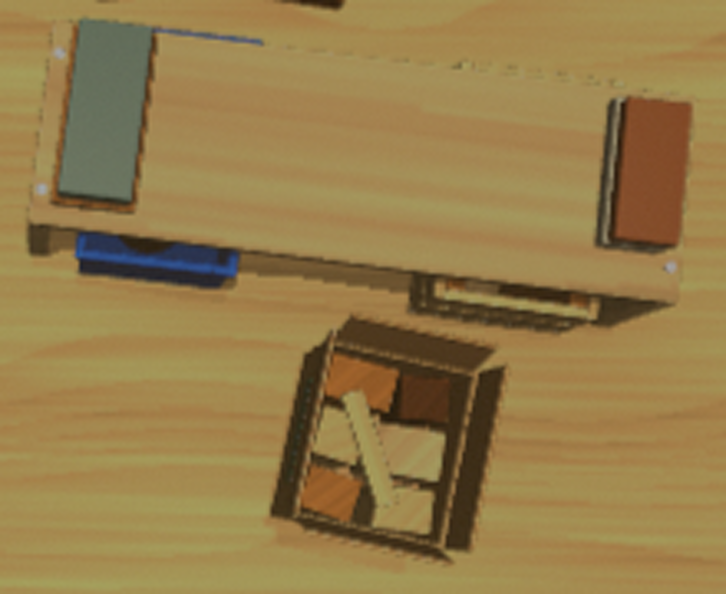

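View pics/s0c.png

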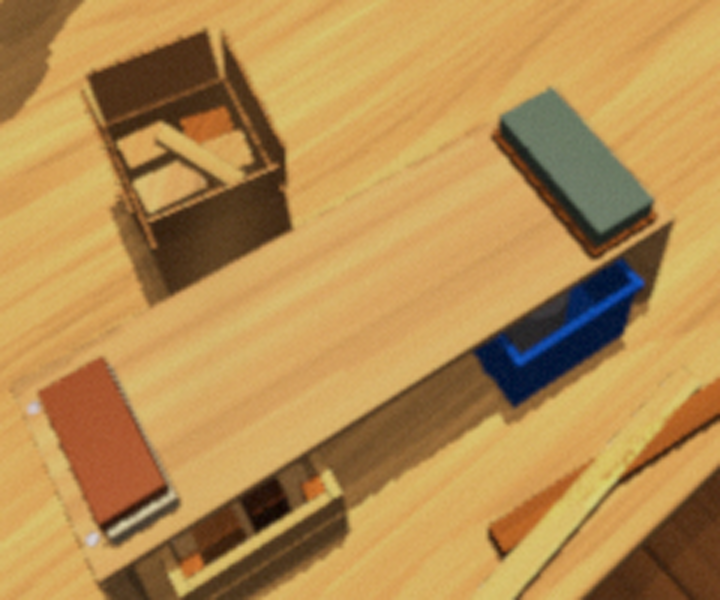

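```bash
cat > fit.py <<'E'
from h import *
from scipy.optimize import least_squares
T=load('t0.png');S=load('s0.png')
t=lambda x,y:np.array([255+x/3.3,70+y/3.3]); s=lambda x,y:np.array([100+x/3,180+y/3])
def flap(name,a,f,w): # f fraction along length, w lateral
    c,n=np.cos(a),np.sin(a)
    if name=='far': return [.0635-.055*f*c,w,.1+.055*f*n]
    if name=='near':return [-.0635+.055*f*c,w,.1+.055*f*n]
    if name=='left':return [w,.054-.053*f*c,.1035+.053*f*n]
    if name=='right':return [w,-.054+.053*f*c,.1035+.053*f*n]
def W(p,q):
    c,n=np.cos(p[2]),np.sin(p[2]); return [p[0]+c*q[0]-n*q[1],p[1]+n*q[0]+c*q[1],q[2]]
I={'far':3,'near':4,'left':5,'right':6}
obs=[(T,'far',1,.051,t(350,317)),(T,'far',1,-.051,t(497,348)),(T,'far',0,.051,t(335,347)),(T,'far',0,-.051,t(475,374)),
(T,'left',1,.065,t(332,335)),(T,'left',1,-.065,t(272,515)),(T,'right',1,.065,t(507,367)),(T,'right',1,-.065,t(470,550)),
(T,'right',0,-.065,t(440,548)),(T,'near',1,-.051,t(452,560)),(T,'near',1,.051,t(278,520)),
(S,'near',1,-.051,s(88,75)),(S,'near',1,.051,s(210,30)),(S,'left',1,-.065,s(222,33)),(S,'left',1,.065,s(285,152)),
(S,'right',1,-.065,s(85,90)),(S,'right',1,.065,s(155,245)),(S,'far',1,-.051,s(150,220)),(S,'far',1,.051,s(280,166))]
def res(p): return np.concatenate([proj(c,W(p,flap(n,p[I[n]],f,w)))[0]-uv for c,n,f,w,uv in obs])
r=least_squares(res,[.6,0,0,1.8,1.8,1.8,1.8],loss='soft_l1')
print(r.x.round(3));print(res(r.x).reshape(-1,2).round(1).tolist())
for n,uv,z in [('FL',t(30,212),.13),('FR',t(678,290),.13),('BL',t(52,20),.13),('BR',t(692,100),.13),('toteFR',t(238,254),.09),('toteFL',t(77,240),.09),('crateFL',t(432,300),.09),('crateFR',t(597,318),.09),('spray',np.array([208,387])/1.5625,.19)]: print(n,ray(T,uv,z).round(3))
for n,uv,z in [('sh1',s(20,395),.13),('sh2',s(500,120),.13),('shB1',s(100,582),.13),('shB2',s(672,222),.13),('toteBL',s(640,283),.09),('toteBR',s(515,362),.09),('crateBL',s(343,490),.09),('crateBR',s(185,590),.09)]: print(n,ray(S,uv,z).round(3))
E
python3 fit.py
```

```text
[ 0.521 -0.11  -0.209  1.808  1.713  1.704  1.659]
[[0.2, -1.4], [0.0, -0.6], [-1.0, -2.1], [-1.2, -0.5], [0.4, -3.1], [6.3, -1.4], [-0.3, -0.8], [-0.8, 0.4], [-0.1, 0.2], [0.4, -0.6], [8.1, 0.9], [-0.0, -0.1], [-0.1, -0.3], [0.6, -1.4], [0.1, -2.2], [-1.6, -2.5], [-7.8, -12.0], [-0.8, -0.4], [-0.3, -0.7]]
FL [0.677 0.146 0.13 ]
FR [ 0.63  -0.309  0.13 ]
BL [0.818 0.133 0.13 ]
BR [ 0.767 -0.321  0.13 ]
toteFR [ 0.657 -0.007  0.09 ]
toteFL [0.665 0.111 0.09 ]
crateFL [ 0.626 -0.148  0.09 ]
crateFR [ 0.615 -0.267  0.09 ]
spray [0.409 0.424 0.19 ]
sh1 [ 0.634 -0.307  0.13 ]
sh2 [0.67 0.09 0.13]
shB1 [ 0.773 -0.323  0.13 ]
shB2 [0.822 0.127 0.13 ]
toteBL [0.831 0.092 0.09 ]
toteBR [ 0.817 -0.023  0.09 ]
crateBL [ 0.811 -0.172  0.09 ]
crateBR [ 0.797 -0.286  0.09 ]
```

Call:
arm_command(deltas=[[0,0,0.494,-56,32.2,2,1],[0,0,0.494,-56,32.2,2,1],[0,0,0.494,-56,32.2,2,1],[0,0,0.494,-56,32.2,2,1],[0,0,0.494,-56,32.2,2,1],[0,0,0.494,-56,32.2,2,1],[0,0,0.494,-56,32.2,2,1],[0,0,0.494,-56,32.2,2,1]])

```text
time_s: 0.77
tcp_pos: [0.399, -0.3661, 0.2313]
ee_rot: [[-0.978, 0.208, -0.0], [0.208, 0.978, 0.0], [0.001, 0.0, -1.0]]
wrist_force: [1.6, -1.2, -0.3]
gripper_width: 0.476
gripper_force: 0.0
```

```bash
cat >> h.py <<'E'
from scipy.spatial.transform import Rotation as Ro
C=[.521,-.110,-.209]
def tool(psi,tilt=0,flip=0):
    c,n=np.cos(psi),np.sin(psi); R=np.array([[-c,-n,0],[-n,c,0],[0,0,-1.]]); R[:,1]=[-n,c,0]
    return R@Ro.from_rotvec([0,tilt,0]).as_matrix()
def carton(q,F=None):
    F=F or C; c,n=np.cos(F[2]),np.sin(F[2]); return np.array([F[0]+c*q[0]-n*q[1],F[1]+n*q[0]+c*q[1],q[2]])
def rows(targets):
    s=sense();R0=s['ee_rot'];p0=s['tcp_pos']
    for p,R in targets:
        print((Ro.from_matrix(R0.T@R).as_rotvec()).round(3).tolist(),(R0.T@(np.array(p)-p0)*100).round(2).tolist())
def where(F=None):
    F=F or C;s=sense();d=s['tcp_pos']-[F[0],F[1],0];c,n=np.cos(F[2]),np.sin(F[2])
    print('t',round(s['time_s'],2),'carton-frame tcp',np.round([c*d[0]+n*d[1],-n*d[0]+c*d[1],d[2]],4),'F',s['wrist_force'].round(2),'rpy',Ro.from_matrix(tool(F[2]).T@s['ee_rot']).as_rotvec().round(3))
E
python3 -c "
from h import *
where(); rows([(carton([.105,0,.2]),tool(C[2]))])"
```

```text
t 0.77 carton-frame tcp [-0.0662 -0.2758  0.2313] F [ 1.64 -1.18 -0.25] rpy [-0.     0.001  0.   ]
[0.0, -0.001, -0.0] [-17.11, 27.59, 3.13]
```

Call:
arm_command(deltas=[[0,0,0,-17.1,27.6,2,1],[0,0,0,-17.1,27.6,2,1],[0,0,0,-17.1,27.6,2,1],[0,0,0,-17.1,27.6,2,1],[0,0,0,-17.1,27.6,2,1],[0,0,0,-17.1,27.6,2,1],[0,0,0,-17.1,27.6,2,1],[0,0,0,-17.1,27.6,2,1]])

```text
time_s: 1.43
tcp_pos: [0.6242, -0.131, 0.2108]
ee_rot: [[-0.978, 0.206, -0.001], [0.206, 0.978, 0.0], [0.001, 0.0, -1.0]]
wrist_force: [0.8, -1.4, -1.4]
gripper_width: 0.008
gripper_force: 0.0
```

```bash
python3 -c "
from h import *
where(); rows([(carton([.105,0,.157]),tool(C[2]))])"
```

```text
t 1.43 carton-frame tcp [0.1053 0.0009 0.2108] F [ 0.83 -1.36 -1.43] rpy [-0.     0.001 -0.001]
[0.0, -0.001, 0.001] [0.03, -0.09, 5.38]
```

Call:
arm_command(deltas=[[0,0,0,0,0,3.5,1],[0,0,0,0,0,5.4,1],[0,0,0,0,0,5.4,1],[0,0,0,1.5,0,5.4,1],[0,0,0,3,0,5.4,1],[0,0,0,4.2,0,5.8,1],[0,0,0,5.2,0,6.3,1],[0,0,0,5.9,0,6.7,1]])

```text
time_s: 2.1
tcp_pos: [0.5647, -0.1216, 0.1459]
ee_rot: [[-0.978, 0.208, 0.002], [0.208, 0.978, -0.0], [-0.002, 0.0, -1.0]]
wrist_force: [-1.2, 0.0, 0.7]
gripper_width: 0.004
gripper_force: 0.1
```

Call:
arm_command(deltas=[[0,0,0,0.6,0,0.5,1],[0,0,0,1.1,0,1,1],[0,0,0,1.4,0,1.5,1],[0,0,0,1.4,0,1.9,1],[0,0,0,1.4,0,1.9,1]])

```text
time_s: 2.52
tcp_pos: [0.5509, -0.1184, 0.1246]
ee_rot: [[-0.978, 0.208, -0.002], [0.208, 0.978, 0.0], [0.002, -0.0, -1.0]]
wrist_force: [0.0, -0.5, 0.5]
gripper_width: 0.007
gripper_force: 0.0
```

```bash
python3 -c "
from h import *
where()"
```

```text
t 2.52 carton-frame tcp [ 0.031  -0.002   0.1246] F [ 0.04 -0.49  0.48] rpy [0.    0.002 0.   ]
```

Call:
arm_command(deltas=[[0,0,0,0,0,-4,1],[0,0,0,0,0,-7.5,1],[0,0,0,3.5,0.2,-7.5,1],[0,0,0,7.5,0.2,-7.5,1],[0,0,0,11,0.2,-7.5,1],[0,0,0,13.6,0.2,-7.5,1],[0,0,0,13.6,0.2,-7.5,1],[0,0,0,13.6,0.2,-4.5,1]])

```text
time_s: 3.18
tcp_pos: [0.4226, -0.0879, 0.1758]
ee_rot: [[-0.979, 0.205, 0.015], [0.205, 0.979, 0.0], [-0.014, 0.003, -1.0]]
wrist_force: [1.8, 0.4, 0.0]
gripper_width: 0.005
gripper_force: 0.0
```

```bash
python3 -c "
from h import *
where();c=save('wrist','w1.png'); t=save('top','t1.png'); s=save('scene','s1.png')
a=t['pixels'][130:250,320:480];b=s['pixels'][170:300,90:250]
r=lambda i:cv2.resize(i,(400,320),interpolation=cv2.INTER_CUBIC)
cv2.imwrite('pics/m1.png',np.hstack([r(a),r(b)]))"
```

```text
t 3.18 carton-frame tcp [-0.1009  0.0012  0.1758] F [1.83 0.43 0.03] rpy [-0.003 -0.014 -0.003]
```

View pics/m1.png

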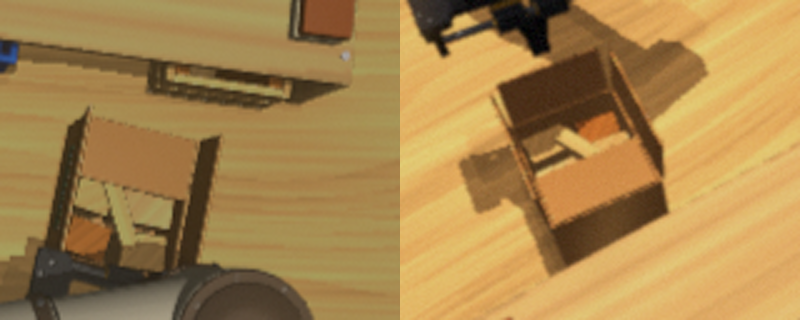

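The left panel (top view) shows the far flap lying flat around (140,155); the right panel (scene) confirms it at (600,185), with the near flap still up at (555,85). Next is the near flap.

Call:
arm_command(deltas=[[0,0,0,0,0,1.9,1],[0,0,0,-1,0,1.9,1],[0,0,0,-2.6,0,1.9,1],[0,0,0,-3.8,0,2.3,1],[0,0,0,-4.8,0,2.8,1],[0,0,0,-5.5,0,3.2,1],[0,0,0,-6.1,0,3.7,1],[0,0,0,-6.6,0,4.2,1]])

```text
time_s: 4.0
tcp_pos: [0.4838, -0.1021, 0.128]
ee_rot: [[-0.978, 0.208, -0.001], [0.208, 0.978, -0.0], [0.001, -0.0, -1.0]]
wrist_force: [0.0, -0.1, 0.7]
gripper_width: 0.002
gripper_force: 0.1
```

Call:
arm_command(deltas=[[0,0,0,-0.3,0,0.5,1],[0,0,0,-0.3,0,0.9,1],[0,0,0,-0.3,0,0.9,1],[0,0,0,-0.3,0,0.9,1]])

```text
time_s: 4.33
tcp_pos: [0.4869, -0.1026, 0.1221]
ee_rot: [[-0.979, 0.206, 0.002], [0.206, 0.979, -0.001], [-0.002, -0.001, -1.0]]
wrist_force: [-4.4, 0.0, 15.7]
gripper_width: 0.004
gripper_force: 7.4
```

```bash
python3 -c "
from h import *
where()"
```

```text
t 4.33 carton-frame tcp [-3.490e-02  1.000e-04  1.221e-01] F [-4.36  0.   15.71] rpy [ 0.001 -0.002 -0.001]
```

Call:
arm_command(deltas=[[0,0,0,0,0,-4,1],[0,0,0,0,0,-8,1],[0,0,0,-1.5,-2,-8.5,1],[0,0,0,-3.5,-5.5,-8.5,1],[0,0,0,-3.5,-9.7,-8.5,1],[0,0,0,-3.5,-9.7,-8.5,1],[0,0,0,-3.5,-9.7,-6,1],[0,0,0,-3.5,-9.7,-3.8,1]])

```text
time_s: 5.0
tcp_pos: [0.5004, -0.2054, 0.1576]
ee_rot: [[-0.978, 0.21, 0.003], [0.21, 0.978, -0.0], [-0.003, 0.001, -1.0]]
wrist_force: [0.4, 1.3, -0.9]
gripper_width: 0.003
gripper_force: 0.0
```

```bash
python3 -c "
from h import *
where()"
```

```text
t 5.0 carton-frame tcp [-0.0003 -0.0976  0.1576] F [ 0.44  1.28 -0.85] rpy [-0.001 -0.003  0.002]
```

Call:
arm_command(deltas=[[0,0,0,0,2.2,0,1],[0,0,0,0,3.4,0.3,1],[0,0,0,0,4.4,0.8,1],[0,0,0,0,5.4,1.5,1],[0,0,0,0,6.1,2.2,1],[0,0,0,0,6.5,2.7,1],[0,0,0,0,6.7,3.1,1],[0,0,0,0,6.7,3.1,1]])

```text
time_s: 5.67
tcp_pos: [0.5144, -0.1387, 0.1262]
ee_rot: [[-0.978, 0.207, -0.0], [0.207, 0.978, -0.0], [0.0, -0.0, -1.0]]
wrist_force: [-0.2, -0.3, 0.9]
gripper_width: 0.006
gripper_force: 0.0
```

```bash
python3 -c "
from h import *
where()"
```

```text
t 5.67 carton-frame tcp [-0.0005 -0.0295  0.1262] F [-0.2  -0.28  0.94] rpy [ 0.     0.    -0.001]
```

Call:
arm_command(deltas=[[0,0,0,0,0,-4,1],[0,0,0,0,0,-8,1],[0,0,0,0,3.5,-8,1],[0,0,0,0,7.5,-8,1],[0,0,0,0,11.5,-8,1],[0,0,0,0,12.8,-8,1],[0,0,0,0,12.8,-5.5,1],[0,0,0,0,12.8,-3.2,1]])

```text
time_s: 6.33
tcp_pos: [0.5419, -0.0127, 0.1592]
ee_rot: [[-0.979, 0.206, 0.004], [0.206, 0.979, 0.001], [-0.004, 0.002, -1.0]]
wrist_force: [-0.4, -0.7, -1.8]
gripper_width: 0.006
gripper_force: 0.0
```

```bash
python3 -c "
from h import *
where()"
```

```text
t 6.33 carton-frame tcp [0.0003 0.0995 0.1592] F [-0.43 -0.66 -1.83] rpy [-0.002 -0.004 -0.002]
```

Call:
arm_command(deltas=[[0,0,0,0,-2.4,0.1,1],[0,0,0,0,-3.6,0.4,1],[0,0,0,0,-4.6,0.9,1],[0,0,0,0,-5.6,1.6,1],[0,0,0,0,-6.3,2.3,1],[0,0,0,0,-6.7,2.8,1],[0,0,0,0,-6.9,3.2,1],[0,0,0,0,-6.9,3.3,1]])

```text
time_s: 7.0
tcp_pos: [0.5263, -0.0821, 0.1258]
ee_rot: [[-0.978, 0.208, -0.001], [0.208, 0.978, -0.001], [0.001, -0.001, -1.0]]
wrist_force: [-3.1, -2.2, 5.7]
gripper_width: 0.004
gripper_force: 3.2
```

Call:
arm_command(deltas=[[0,0,0,0,0,0,1],[0,0,0,0,0,-4,1],[0,0,0,0,0,-8,1],[0,0,0,3,-3,-8,1],[0,0,0,3,-7,-8,1],[0,0,0,3,-11,-8,1],[0,0,0,3,-15,-8,1],[0,0,0,3,-19,-8,1]])

```text
time_s: 7.67
tcp_pos: [0.4573, -0.2621, 0.206]
ee_rot: [[-0.979, 0.206, 0.001], [0.206, 0.979, -0.0], [-0.001, 0.0, -1.0]]
wrist_force: [1.2, -0.1, -0.3]
gripper_width: 0.002
gripper_force: 0.0
```

```bash
python3 -c "
from h import *
where();t=save('top','t2.png'); s=save('scene','s2.png')
a=t['pixels'][130:250,320:480];b=s['pixels'][170:290,90:250]
r=lambda i:cv2.resize(i,(400,300),interpolation=cv2.INTER_CUBIC)
cv2.imwrite('pics/m2.png',cv2.resize(np.hstack([r(a),r(b)]),None,fx=1,fy=1))"
```

```text
t 7.67 carton-frame tcp [-0.0307 -0.162   0.206 ] F [ 1.2  -0.1  -0.34] rpy [-0.    -0.001 -0.001]
```

View pics/m2.png

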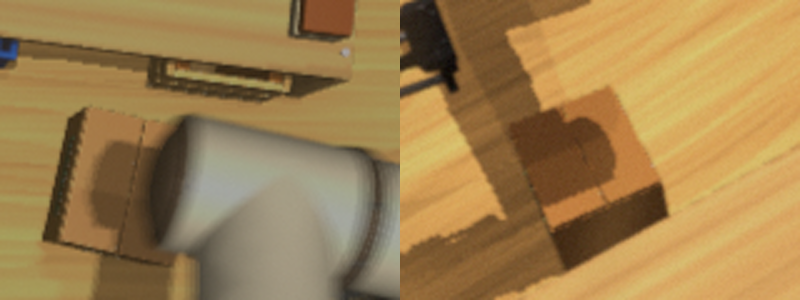

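All four flaps are flat: the seam is visible from (144,120) to (120,257) in the top panel, and the carton top's corners in the scene panel are (510,127), (610,88), (665,187) and (550,228).

```bash
python3 -c "
from h import *
T=load('t2.png');S=load('s2.png')
t=lambda x,y:ray(T,(320+x/2.5,130+y/2.5),.107).round(4)
s=lambda x,y:ray(S,(90+(x-400)/2.5,170+y/2.5),.107).round(4)
a,b=t(144,120),t(120,257);print(a,b,(a+b)/2,np.linalg.norm(a-b),np.arctan2(*(a-b)[[1,0]]))
P=[s(510,127),s(610,88),s(665,187),s(550,228)];print(P,sum(P)/4)
F=[(a[0]+b[0])/2,(a[1]+b[1])/2,-.209]
where()
"
```

```text
[ 0.5824 -0.1241  0.107 ] [ 0.4533 -0.1017  0.107 ] [ 0.51785 -0.1129   0.107  ] 0.13102888994416464 -0.17179851665820298
[array([ 0.4523, -0.151 ,  0.107 ]), array([ 0.4736, -0.0493,  0.107 ]), array([ 0.606 , -0.0734,  0.107 ]), array([ 0.5754, -0.1784,  0.107 ])] [ 0.526825 -0.113025  0.107   ]
t 7.77 carton-frame tcp [-0.0309 -0.1649  0.2054] F [ 0.54  0.85 -0.25] rpy [ 0.001 -0.     0.006]
```

```bash
python3 -c "
from h import *
print(sense()['joints'].round(1))
F=[.522,-.112,-.2]
where(F)
rows([(carton([-.01,-.14,.2],F),tool(F[2]-np.pi/2)),(carton([-.01,-.10,.075],F),tool(F[2]-np.pi/2))])"
```

```text
[-12.5  14.4 -16.3   0.  -59.3 -89.9]
t 7.77 carton-frame tcp [-0.0338 -0.1629  0.2054] F [ 0.54  0.85 -0.25] rpy [ 0.001 -0.     0.015]
[-0.0, 0.0, 1.556] [-2.35, 2.32, 0.54]
[-0.0, 0.0, 1.556] [-2.28, 6.33, 13.03]
```

Call:
arm_command(deltas=[[0,0,-1.586,-2.3,2.3,0.5,0],[0,0,-1.586,-2.3,2.3,0.5,0],[0,0,-1.586,-2.3,2.3,0.5,0],[0,0,-1.586,-2.3,2.3,0.5,0],[0,0,-1.586,-2.3,2.3,0.5,0],[0,0,-1.586,-2.3,2.3,0.5,0],[0,0,-1.586,-2.3,2.3,0.5,0],[0,0,-1.586,-2.3,2.3,0.5,0]])

```text
time_s: 8.43
tcp_pos: [0.4853, -0.2424, 0.2004]
ee_rot: [[-0.698, -0.716, 0.0], [-0.716, 0.698, 0.0], [-0.0, 0.0, -1.0]]
wrist_force: [0.3, 0.6, 1.5]
gripper_width: 0.475
gripper_force: 0.0
```

```bash
python3 -c "
from h import *
F=[.522,-.112,-.2]
where(F)
rows([(carton([-.01,-.11,.15],F),tool(F[2]+np.pi/2)),(carton([-.01,-.10,.075],F),tool(F[2]+np.pi/2))])"
```

```text
t 8.43 carton-frame tcp [-0.0101 -0.1351  0.2004] F [0.32 0.59 1.51] rpy [-0.    -0.    -0.998]
[0.0, 0.0, -0.573] [-2.11, 1.35, 5.04]
[0.0, 0.0, -0.573] [-2.95, 1.9, 12.54]
```

Call:
arm_command(deltas=[[0,0,-0.573,0,0,0,0],[0,0,-0.573,-1,0.7,3,0],[0,0,-0.573,-2.1,1.35,5,0],[0,0,-0.573,-2.1,1.35,5,0],[0,0,-0.573,-2.1,1.35,6,0],[0,0,-0.573,-2.5,1.6,9.5,0],[0,0,-0.573,-2.9,1.9,12.5,0],[0,0,-0.573,-2.9,1.9,12.5,0]])

```text
time_s: 9.1
tcp_pos: [0.488, -0.2072, 0.0703]
ee_rot: [[-0.206, -0.979, -0.011], [-0.979, 0.206, 0.003], [-0.0, 0.012, -1.0]]
wrist_force: [-1.2, 0.1, -0.2]
gripper_width: 0.504
gripper_force: 0.0
```

```bash
python3 -c "
from h import *
F=[.522,-.112,-.2]
where(F)
# shelf frame
Sh=[.725,-.0885,-.099]
q=[-.202,.0]; P=carton([*q,0],Sh); G=[P[0],P[1],Sh[2]]; print(G)
rows([(carton([-.01,-.0655,.075],F),tool(F[2]+np.pi/2)),(carton([-.01,-.0645,.075],G),tool(G[2]+np.pi/2))])
"
```

```text
t 9.1 carton-frame tcp [-0.0144 -0.1     0.0703] F [-1.24  0.06 -0.24] rpy [-0.01   0.009 -1.564]
[np.float64(0.5239890927624495), np.float64(-0.06853465072840263), -0.099]
[0.012, 0.001, -0.007] [-3.46, -0.41, -0.47]
[0.012, 0.001, -0.108] [-7.79, -0.37, -0.47]
```

Call:
arm_command(deltas=[[0,0,0,-2,-0.2,-0.2,0],[0,0,0,-3.2,-0.4,-0.4,0],[0,0,-0.005,-3.7,-0.4,-0.4,0],[0,0,-0.02,-4.2,-0.4,-0.4,0],[0,0,-0.035,-4.7,-0.4,-0.4,0],[0,0,-0.045,-5.2,-0.4,-0.4,0],[0,0,-0.06,-5.7,-0.4,-0.4,0],[0,0,-0.07,-6.2,-0.4,-0.4,0]])

```text
time_s: 9.77
tcp_pos: [0.5095, -0.1502, 0.0811]
ee_rot: [[-0.135, -0.991, 0.003], [-0.991, 0.135, -0.001], [0.001, -0.003, -1.0]]
wrist_force: [-0.1, -5.9, 3.0]
gripper_width: 0.502
gripper_force: 3.0
```

```bash
python3 -c "
from h import *
G=[.524,-.0685,-.099]
where(G)
rows([(carton([-.01,-.0645,.075],G),tool(G[2]+np.pi/2))])
"
```

```text
t 9.77 carton-frame tcp [-0.0064 -0.0828  0.0811] F [-0.14 -5.86  2.97] rpy [ 0.003 -0.002 -1.534]
[-0.003, -0.001, -0.037] [-1.81, 0.43, 0.61]
```

Call:
arm_command(deltas=[[0,0,0,1.2,0,0,0],[0,0,0,1.2,0,1,0],[0,0,0,1.2,0,2,0],[0,0,0,1.2,0,2,0]])

```text
time_s: 10.1
tcp_pos: [0.5046, -0.1614, 0.057]
ee_rot: [[-0.138, -0.99, -0.005], [-0.99, 0.138, 0.001], [-0.0, 0.005, -1.0]]
wrist_force: [-0.0, 0.1, -0.2]
gripper_width: 0.498
gripper_force: 0.0
```

```bash
python3 -c "
from h import *
G=[.524,-.0685,-.099]
where(G)
rows([(carton([-.01,-.0645,.062],G),tool(G[2]+np.pi/2))])
t=save('top','t3.png'); s=save('scene','s3.png')
a=t['pixels'][110:230,320:480];b=s['pixels'][170:290,90:250]
r=lambda i:cv2.resize(i,(400,300),interpolation=cv2.INTER_CUBIC)
cv2.imwrite('pics/m3.png',np.hstack([r(a),r(b)]))"
```

```text
t 10.1 carton-frame tcp [-0.0101 -0.0944  0.057 ] F [-0.04  0.08 -0.2 ] rpy [-0.005  0.004 -1.531]
[0.005, 0.0, -0.04] [-2.99, 0.11, -0.5]
```

View pics/m3.png

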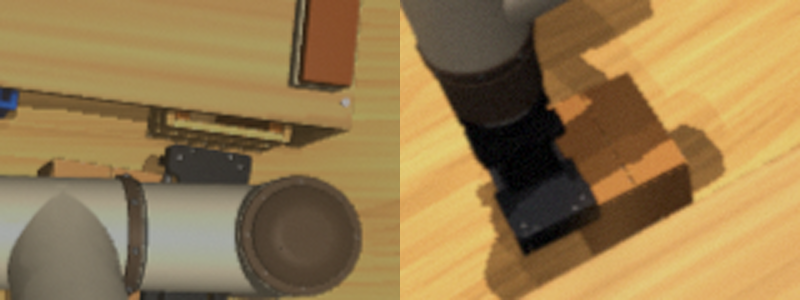

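The carton lies flat and undisturbed (scene panel: left-side corners at (627,75) and (688,172)). Continue the lower push.

Call:
arm_command(deltas=[[0,0,0,-0.8,0,-0.4,0],[0,0,0,-1.2,0,-0.4,0],[0,0,-0.01,-1.6,0,-0.4,0],[0,0,-0.02,-2,0,-0.4,0],[0,0,-0.025,-2.3,0,-0.4,0],[0,0,-0.03,-2.6,0,-0.4,0],[0,0,-0.04,-2.9,0,-0.4,0],[0,0,-0.04,-3,0,-0.4,0]])

```text
time_s: 10.87
tcp_pos: [0.5115, -0.1315, 0.0642]
ee_rot: [[-0.096, -0.995, 0.001], [-0.995, 0.096, -0.001], [0.0, -0.001, -1.0]]
wrist_force: [0.7, -6.2, 1.6]
gripper_width: 0.505
gripper_force: 2.9
```

Call:
arm_command(deltas=[[0,0,0,0,0,0,0],[0,0,0,0,0,0,0]])

```text
time_s: 11.03
tcp_pos: [0.5114, -0.1315, 0.0639]
ee_rot: [[-0.096, -0.995, 0.001], [-0.995, 0.096, -0.0], [-0.0, -0.001, -1.0]]
wrist_force: [0.9, -3.7, 2.9]
gripper_width: 0.501
gripper_force: 1.4
```

```bash
python3 -c "
from h import *
G=[.524,-.0685,-.099]
where(G)"
```

```text
t 11.03 carton-frame tcp [-0.0064 -0.0639  0.0639] F [ 0.88 -3.7   2.94] rpy [ 1.000e-03 -1.000e-03 -1.573e+00]
```

Call:
arm_command(deltas=[[0,0,0,1.5,0,0,0],[0,0,0,3,0,0,0],[0,0,0,4,0,-2,0],[0,0,0,4,0,-6,0],[0,0,0,4,0,-10,0],[0,0,0,4,0,-14,0],[0,0,0.12,4,4,-14,0],[0,0,0.24,4,8,-14,0]])

```text
time_s: 11.7
tcp_pos: [0.4292, -0.1629, 0.2056]
ee_rot: [[-0.336, -0.942, 0.006], [-0.942, 0.336, 0.001], [-0.003, -0.005, -1.0]]
wrist_force: [-2.2, 0.2, -1.2]
gripper_width: 0.5
gripper_force: 0.0
```

```bash
python3 -c "
from h import *
G=[.524,-.0685,-.099]
where(G)
rows([(carton([-.14,0,.2],G),tool(G[2],-.5))])"
```

```text
t 11.7 carton-frame tcp [-0.085  -0.1033  0.2056] F [-2.19  0.21 -1.21] rpy [ 0.002 -0.006 -1.327]
[0.329, -0.418, 1.298] [-8.7, 7.84, 0.54]
```

Call:
arm_command(deltas=[[0.329,-0.418,1.298,-8.7,7.8,0,0],[0.329,-0.418,1.298,-8.7,7.8,0,0],[0.329,-0.418,1.298,-8.7,7.8,0,0],[0.329,-0.418,1.298,-8.7,7.8,0,0],[0.329,-0.418,1.298,-8.7,7.8,0,0],[0.329,-0.418,1.298,-8.7,7.8,0,0],[0.329,-0.418,1.298,-8.7,7.8,0,0],[0.329,-0.418,1.298,-8.7,7.8,0,0]])

```text
time_s: 12.37
tcp_pos: [0.382, -0.0554, 0.2033]
ee_rot: [[-0.884, -0.321, 0.34], [-0.327, 0.944, 0.042], [-0.334, -0.074, -0.94]]
wrist_force: [0.1, -0.3, 0.5]
gripper_width: 0.498
gripper_force: 0.0
```

```bash
python3 -c "
from h import *
G=[.524,-.0685,-.099]
where(G)
rows([(carton([-.14,0,.2],G),tool(G[2],-.5))])"
```

```text
t 12.37 carton-frame tcp [-0.1426 -0.001   0.2033] F [ 0.11 -0.29  0.54] rpy [-0.001 -0.352 -0.435]
[0.108, -0.14, 0.419] [-0.15, 0.01, 0.41]
```

Call:
arm_command(deltas=[[0.108,-0.14,0.419,-0.2,0,0.4,0],[0.108,-0.14,0.419,-0.2,0,0.4,0],[0.108,-0.14,0.419,-0.2,0,0.4,0],[0.108,-0.14,0.419,-0.2,0,0.4,0],[0.108,-0.14,0.419,-0.2,0,0.4,0]])

```text
time_s: 12.78
tcp_pos: [0.3887, -0.0567, 0.2072]
ee_rot: [[-0.877, 0.096, 0.47], [0.086, 0.995, -0.044], [-0.472, 0.002, -0.882]]
wrist_force: [7.5, -4.9, 7.5]
gripper_width: 0.498
gripper_force: 0.0
```

```bash
python3 -c "
from h import *
G=[.524,-.0685,-.099]
where(G)
rows([(carton([-.11,0,.06],G),tool(G[2],-.5))])
t=save('top','t4.png'); s=save('scene','s4.png')
a=t['pixels'][110:230,310:470];b=s['pixels'][170:290,90:250]
r=lambda i:cv2.resize(i,(400,300),interpolation=cv2.INTER_CUBIC)
cv2.imwrite('pics/m4.png',np.hstack([r(a),r(b)]))"
```

```text
t 12.78 carton-frame tcp [-0.1358 -0.0016  0.2072] F [ 7.46 -4.91  7.46] rpy [-0.003 -0.492 -0.002]
[0.003, -0.008, 0.001] [4.67, 0.12, 14.2]
```

View pics/m4.png

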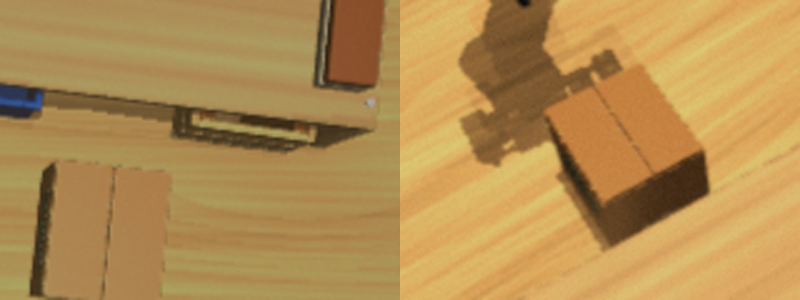

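The carton is flat, with its top corners in the scene panel at (545,105), (640,67), (705,150) and (603,203); its far edge in the top panel runs from (53,162) to (170,171).

```bash
python3 -c "
from h import *
T=load('t4.png');S=load('s4.png')
t=lambda x,y:ray(T,(310+x/2.5,110+y/2.5),.107)
s=lambda x,y:ray(S,(90+(x-400)/2.5,170+y/2.5),.107)
Sh=[.725,-.0885,-.099]
def shf(p):
    d=p[:2]-np.array(Sh[:2]);c,n=np.cos(Sh[2]),np.sin(Sh[2]);return np.round([c*d[0]+n*d[1],-n*d[0]+c*d[1]],4)
for p in [t(53,162),t(170,171),t(114,167),t(104,297)]: print('T',shf(p))
P=[s(545,105),s(640,67),s(705,150),s(603,203)]
for p in P+[sum(P)/4]: print('S',shf(p))
print('toteFR',shf(t(42,98)*0+ray(T,(310+42/2.5,110+98/2.5),.09)),'crateFL',shf(ray(T,(310+190/2.5,110+112/2.5),.09)))
where(Sh)
"
```

```text
T [-0.1439  0.0596]
T [-0.1392 -0.0506]
T [-0.1417  0.002 ]
T [-0.2645 -0.0012]
S [-0.2709 -0.0495]
S [-0.2615  0.0524]
S [-0.135   0.0556]
S [-0.1367 -0.0526]
S [-0.201   0.0015]
toteFR [-0.0809  0.0746] crateFL [-0.0777 -0.0679]
t 12.88 carton-frame tcp [-0.3373 -0.0016  0.208 ] F [-0.36 -1.33 -0.44] rpy [-0.002 -0.493 -0.008]
```

```bash
python3 -c "
from h import *
Sh=[.725,-.0885,-.099]
rows([(carton([-.33,.002,.12],Sh),tool(Sh[2],-.75)),(carton([-.32,.002,.05],Sh),tool(Sh[2],-.75))])
"
```

```text
[0.005, -0.257, 0.007] [3.52, 0.35, 8.1]
[0.005, -0.257, 0.007] [5.95, 0.34, 14.74]
```

Call:
arm_command(deltas=[[0,-0.12,0,1,0.2,3,-0.4],[0,-0.257,0.007,2.5,0.3,5.5,-0.4],[0,-0.257,0.007,3.5,0.3,8.1,-0.4],[0,-0.257,0.007,4.4,0.3,10.5,-0.4],[0,-0.257,0.007,5.3,0.3,12.8,-0.4],[0,-0.257,0.007,5.9,0.3,14.7,-0.4],[0,-0.257,0.007,5.9,0.3,14.7,-0.4],[0,-0.257,0.007,5.9,0.3,14.7,-0.4]])

```text
time_s: 13.55
tcp_pos: [0.3896, -0.1211, 0.259]
ee_rot: [[-0.761, 0.079, 0.644], [0.075, 0.997, -0.034], [-0.644, 0.023, -0.764]]
wrist_force: [-0.6, -0.1, 0.0]
gripper_width: 0.701
gripper_force: 0.0
```

```bash
python3 -c "
from h import *
Sh=[.725,-.0885,-.099]
where(Sh)
rows([(carton([x,.002,.05],Sh),tool(Sh[2],-.75)) for x in (-.287,-.2,-.09)])
"
```

```text
t 13.55 carton-frame tcp [-0.3305 -0.0656  0.259 ] F [-0.59 -0.12  0.01] rpy [-0.029 -0.7   -0.011]
[0.03, -0.05, -0.0] [10.14, 6.2, 18.99]
[0.03, -0.05, -0.0] [3.48, 6.03, 24.59]
[0.03, -0.05, -0.0] [-4.93, 5.81, 31.67]
```

```bash
python3 -c "
from h import *
print(sense()['joints'].round(1))"
```

```text
[   5.3  -18.6  -61.2   35.7   -9.2 -133.7]
```

```bash
python3 -c "
from h import *
Sh=[.725,-.0885,-.099]
rows([(carton([-.31,.002,.2],Sh),tool(Sh[2],-.2))])
"
```

```text
[0.029, 0.5, 0.008] [2.23, 6.58, 6.04]
```

Call:
arm_command(deltas=[[0.03,0.5,0.008,2.2,6.6,6,-0.4],[0.03,0.5,0.008,2.2,6.6,6,-0.4],[0.03,0.5,0.008,2.2,6.6,6,-0.4],[0.03,0.5,0.008,2.2,6.6,6,-0.4],[0.03,0.5,0.008,2.2,6.6,6,-0.4],[0.03,0.5,0.008,2.2,6.6,6,-0.4],[0.03,0.5,0.008,2.2,6.6,6,-0.4],[0.03,0.5,0.008,2.2,6.6,6,-0.4]])

```text
time_s: 14.22
tcp_pos: [0.4151, -0.0566, 0.2]
ee_rot: [[-0.975, 0.1, 0.197], [0.098, 0.995, -0.022], [-0.198, -0.002, -0.98]]
wrist_force: [0.1, -0.7, 0.2]
gripper_width: 0.7
gripper_force: 0.0
```

```bash
python3 -c "
from h import *
Sh=[.725,-.0885,-.099]
where(Sh);print(sense()['joints'].round(1))
rows([(carton([-.305,.002,.062],Sh),tool(Sh[2],-.2))])
"
```

```text
t 14.22 carton-frame tcp [-0.3115  0.0011  0.2   ] F [ 0.09 -0.75  0.17] rpy [ 0.002 -0.2    0.001]
[  18.    -2.   -39.8    7.   -41.9 -118.5]
[-0.002, -0.0, -0.001] [2.1, 0.11, 13.66]
```

Call:
arm_command(deltas=[[0,0,0,0.5,0.1,3.4,-0.4],[0,0,0,1,0.1,6.8,-0.4],[0,0,0,1.5,0.1,10.2,-0.4],[0,0,0,2.1,0.1,13.4,-0.4],[0,0,0,2.1,0.1,13.6,-0.4],[0,0,0,2.1,0.1,13.6,-0.4]])

```text
time_s: 14.72
tcp_pos: [0.4209, -0.0568, 0.0626]
ee_rot: [[-0.976, 0.1, 0.193], [0.098, 0.995, -0.023], [-0.195, -0.003, -0.981]]
wrist_force: [0.2, 0.1, 1.4]
gripper_width: 0.701
gripper_force: 0.0
```

```bash
python3 -c "
from h import *
Sh=[.725,-.0885,-.099]
where(Sh);print(sense()['joints'].round(1))
rows([(carton([x,.002,.062],Sh),tool(Sh[2],-.2)) for x in (-.282,-.2,-.16)])
"
```

```text
t 14.72 carton-frame tcp [-0.3058  0.0015  0.0626] F [0.19 0.11 1.37] rpy [ 0.004 -0.196  0.001]
[  16.3   12.6  -54.4   19.1  -13.5 -130.3]
[-0.004, -0.004, -0.001] [-2.32, 0.05, 0.52]
[-0.004, -0.004, -0.001] [-10.36, 0.06, 2.11]
[-0.004, -0.004, -0.001] [-14.29, 0.07, 2.89]
```

Call:
arm_command(deltas=[[0,0,0,-1.4,0,0.3,-0.4],[0,0,0,-2.2,0,0.45,-0.4],[0,0,0,-2.8,0,0.6,-0.4],[0,0,0,-3.5,0,0.7,-0.4],[0,0,0,-4.2,0,0.85,-0.4],[0,0,0,-4.9,0,1,-0.4],[0,0,0,-5.7,0,1.15,-0.4],[0,0,0,-6.5,0,1.3,-0.4]])

```text
time_s: 15.38
tcp_pos: [0.4883, -0.0627, 0.0651]
ee_rot: [[-0.975, 0.102, 0.197], [0.099, 0.995, -0.021], [-0.198, -0.001, -0.98]]
wrist_force: [-4.4, -0.4, 1.0]
gripper_width: 0.701
gripper_force: 2.3
```

Call:
arm_command(deltas=[[0,0,0,-0.8,0,0.16,-0.4],[0,0,0,-1.6,0,0.32,-0.4],[0,0,0,-2.4,0,0.48,-0.4],[0,0,0,-3.2,0,0.64,-0.4],[0,0,0,-4,0,0.8,-0.4],[0,0,0,-4.8,0,0.96,-0.4],[0,0,0,-5.6,0,1.12,-0.4],[0,0,0,-6.4,0,1.28,-0.4]])

```text
time_s: 16.05
tcp_pos: [0.5542, -0.0689, 0.065]
ee_rot: [[-0.975, 0.101, 0.197], [0.099, 0.995, -0.021], [-0.198, -0.001, -0.98]]
wrist_force: [-6.6, 0.4, 3.8]
gripper_width: 0.7
gripper_force: 2.9
```

```bash
python3 -c "
from h import *
Sh=[.725,-.0885,-.099]
where(Sh);print(sense()['joints'].round(1))
t=save('top','t5.png'); s=save('scene','s5.png')
a=t['pixels'][90:210,310:470];b=s['pixels'][190:310,110:270]
r=lambda i:cv2.resize(i,(400,300),interpolation=cv2.INTER_CUBIC)
cv2.imwrite('pics/m5.png',np.hstack([r(a),r(b)]))"
```

```text
t 16.05 carton-frame tcp [-0.1719  0.0026  0.065 ] F [-6.56  0.37  3.82] rpy [ 0.001 -0.2    0.002]
[  11.2   22.7  -32.9    8.4  -23.7 -114.3]
```

View pics/m5.png

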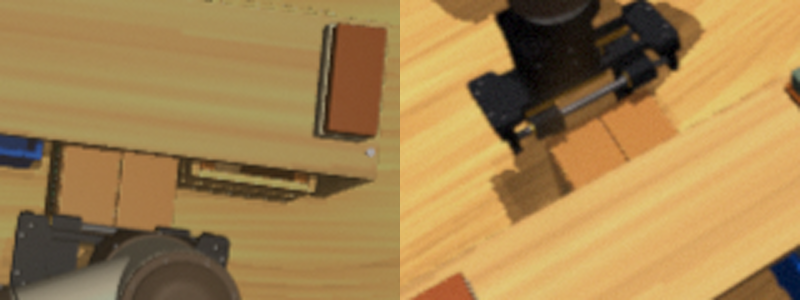

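The carton sits square between tote (right edge at x≈43) and crate (left edge at x≈190), spanning x 62 to 176 in the top panel. I'll raise the pusher so the body clears the board, then finish the slide.

Call:
arm_command(deltas=[[0,0,0,1.2,0,-0.3,-0.4],[0,0,0,0.9,0,-1.6,-0.4],[0,0,0,0.6,0,-2.9,-0.4],[0,0,0,0.6,0,-2.9,-0.4],[0,0,0,-0.5,0,-2.7,-0.4],[0,0,0,-1.2,0,-2.5,-0.4],[0,0,0,-1.9,0,-2.4,-0.4],[0,0,0,-2.6,0,-2.2,-0.4]])

```text
time_s: 16.82
tcp_pos: [0.5739, -0.0711, 0.0905]
ee_rot: [[-0.976, 0.101, 0.194], [0.099, 0.995, -0.021], [-0.195, -0.002, -0.981]]
wrist_force: [-7.5, 1.0, 5.0]
gripper_width: 0.697
gripper_force: 3.7
```

```bash
python3 -c "
from h import *
Sh=[.725,-.0885,-.099]
where(Sh)
rows([(carton([-.085,.002,.092],Sh),tool(Sh[2],-.2))])"
```

```text
t 16.82 carton-frame tcp [-0.152   0.0024  0.0905] F [-7.49  1.02  5.  ] rpy [ 0.002 -0.197  0.002]
[-0.002, -0.003, -0.002] [-6.6, -0.03, 1.16]
```

Call:
arm_command(deltas=[[0,0,0,-0.7,0,0.1,-0.4],[0,0,0,-1.4,0,0.2,-0.4],[0,0,0,-2,0,0.35,-0.4],[0,0,0,-2.6,0,0.45,-0.4],[0,0,0,-3.2,0,0.55,-0.4],[0,0,0,-3.8,0,0.65,-0.4],[0,0,0,-4.4,0,0.8,-0.4],[0,0,0,-5,0,0.9,-0.4]])

```text
time_s: 17.48
tcp_pos: [0.6267, -0.0758, 0.0918]
ee_rot: [[-0.975, 0.1, 0.198], [0.098, 0.995, -0.021], [-0.199, -0.001, -0.98]]
wrist_force: [-2.8, -0.5, -2.7]
gripper_width: 0.695
gripper_force: 1.5
```

```bash
python3 -c "
from h import *
Sh=[.725,-.0885,-.099]
where(Sh)
rows([(carton([-.086,.002,.092],Sh),tool(Sh[2],-.2))])"
```

```text
t 17.48 carton-frame tcp [-0.0991  0.0029  0.0918] F [-2.81 -0.49 -2.73] rpy [ 0.001 -0.201  0.001]
[-0.001, 0.001, -0.001] [-1.28, -0.09, 0.24]
```

Finish the last 13 mm, then retreat and look.

Call:
arm_command(deltas=[[0,0,0,-0.4,0,0.1,-0.4],[0,0,0,-0.8,0,0.15,-0.4],[0,0,0,-1.3,0,0.25,-0.4],[0,0,0,-1.3,0,0.25,-0.4],[0,0,0,0.5,0,0,-0.4],[0,0,0,3,0,-0.6,-0.4],[0,0,0,5,0,-1,-0.4],[0,0,0,8,0,-2,-0.4]])

```text
time_s: 18.15
tcp_pos: [0.5474, -0.0668, 0.0971]
ee_rot: [[-0.974, 0.098, 0.206], [0.097, 0.995, -0.02], [-0.207, 0.001, -0.978]]
wrist_force: [0.8, 0.7, 0.7]
gripper_width: 0.699
gripper_force: 0.0
```

Call:
arm_command(deltas=[[0,0,0,1,0,-3,-0.4],[0,0,0,2,-3,-6,-0.4],[0,0,0,2,-7,-9,-0.4],[0,0,0,2,-11,-11,-0.4],[0,0,0,2,-15,-11,-0.4],[0,0,0,2,-19,-11,-0.4],[0,0,0,2,-23,-11,-0.4],[0,0,0,2,-23,-11,-0.4]])

```text
time_s: 18.82
tcp_pos: [0.4817, -0.298, 0.2024]
ee_rot: [[-0.973, 0.105, 0.206], [0.101, 0.995, -0.026], [-0.208, -0.004, -0.978]]
wrist_force: [0.6, 0.4, -0.5]
gripper_width: 0.703
gripper_force: 0.0
```

```bash
python3 -c "
from h import *
Sh=[.725,-.0885,-.099]
where(Sh)
t=save('top','t6.png'); s=save('scene','s6.png')
a=t['pixels'][90:180,260:480];b=s['pixels'][220:320,120:340]
cv2.imwrite('pics/m6.png',np.vstack([cv2.resize(a,(660,270),interpolation=cv2.INTER_CUBIC),cv2.resize(b,(660,300),interpolation=cv2.INTER_CUBIC)]))"
```

```text
t 18.82 carton-frame tcp [-0.2214 -0.2326  0.2024] F [ 0.6   0.43 -0.49] rpy [ 0.005 -0.209  0.005]
```

View pics/m6.png

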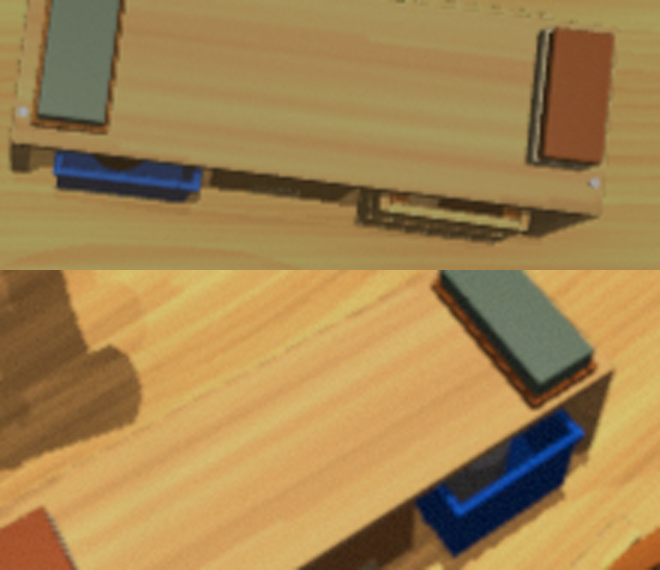

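```bash
python3 -c "
from h import *
T=load('t6.png')
Sh=[.725,-.0885,-.099]
im=T['pixels']
for u in (340,350,360,370): print(u,im[140:164,u].mean(1).astype(int))
for x in (-.01,0): print(x,proj(T,[carton([-.065+x,y,0],Sh) for y in(.05,-.05)]).round(1).tolist(),proj(T,[carton([-.075,y,.118],Sh) for y in(.05,-.05)]).round(1).tolist())
"
```

```text
340 [130 132 135 134 132 131 111  49  45  46  46  46  46  80 126 126 125 125
 122 125 127 121 117 119]
350 [130 130 132 134 134 133 130 117  65  48  46  45  52  58  73 110 126 126
 124 122 125 126 119 117]
360 [130 130 130 132 133 135 132 130 122  95  48  47  44  47  48  54  90 126
 123 121 125 123 123 121]
370 [130 130 131 130 132 133 133 134 130 129 113  46  46  46  46  47  49  85
 124 123 124 123 118 122]
-0.01 [[332.0, 154.1], [370.3, 158.6]] [[339.0, 145.9], [381.6, 150.9]]
0 [[332.4, 150.3], [370.7, 154.8]] [[339.0, 145.9], [381.6, 150.9]]
```

The top panel shows the carton's near face as the dark strip from (225,175) to (350,195). Its bottom edge puts the carton at x ≈ -5 mm, square to the shelf, and the tote and crate are where they were. Handing in.

```bash
python3 -c "
from h import *
print(finish_job())"
```

```text
the job is handed in; nothing more can be done
None
```

I folded all four flaps flat, short ends first, and slid the carton in between the crate and the tote; from the last picture it sits square, about 5 mm short of the shelf's centre. I handed the job in at about 19 s with the arm clear, and the hand-in returned no verdict.

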